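Count out two grinding balls on the rocking board

ROBOT

A 6-joint arm with a two-finger parallel gripper is mounted at the origin on the work surface. World frame = base frame: x ahead of the robot, y to its left, z up, the work surface at z = 0. Lengths are in m, angles in rad, forces in N, time in s.
With the tool pointing down it reaches from about 0.35 to 0.85 m from the base axis. Payload 8.1 kg.
Tool frame: the origin (TCP) lies between the finger pads; the fingertips stand arm.tip_reach ahead of it and the grasp point (between the pads) lies 2 mm behind it (arm.tip_reach is the distance from the TCP to the fingertips, in m); z points along the fingers, y is the line along which they close (so a half turn about z gives the same grasp; the last joint's range is limited). The gripper opens to 93 mm and grips with 3 to 60 N. Pads are 15 mm wide; open, the fingers measure 128 mm over their backs; the gripper's body (75 mm by 188 mm) begins 65 mm behind the grasp point.
Start: joints at [1.037, 0.13, 1.488, -0, 1.523, -0.085], TCP at [0.26, 0.541, 0.204] pointing down, gripper open.
Joint ranges: [-2.96, 2.96], [-0.89, 2.26], [0.02, 2.5], [-1.34, 4.48], [0, 2.73], [-2.66, 2.66]. Speed limits (rad/s): [2.39, 2.39, 2.79, 3.14, 3.14, 3.14].

INTERFACE

Orientations are given as [roll, pitch, yaw] about the fixed x, y, z axes, in that order (R = Rz(yaw) Ry(pitch) Rx(roll)).
In Python, from bench import arm gives the robot as it stands. The module is installed in compiled form; this text tells all that it offers.
- The arm moves only by the tool servo_tool, never from a script. Its argument "steps" is a list of rows, each an object of numbers: "tx", "ty", "tz": the shift along the world's x, y, z in m; "wx", "wy", "wz": the turn, a rotation vector about the world's x, y, z in rad; "grip": the opening, from -1 (shut) to 1 (fully open), so that 0 is half open. In form: [{"tx": .., "ty": .., "tz": .., "wx": .., "wy": .., "wz": .., "grip": ..}, ...]. A call has 1 to 12 rows; each row is the pose to reach, as a shift and turn from the pose commanded when the call began; what a row does not reach only later rows make up. A row lasts 1/12 s, in which the tool goes at most 41.7 mm and 7.16 degrees, less where a joint would pass 70% of its speed; a pose out of reach is approached as far as the arm can. A call with a gripper value outside its range is refused whole. The fingers move at their own pace and stop on an object; the grip force is fixed at half the most. Time passes only in rows, so rows that repeat a pose let the fingers close. It gives the time, the measured TCP pose, the force, the opening and the grip force at its end, in the units of the state.
- arm.get_state(): the state, without advancing time (a new reading comes with each control period).
- arm.grab_frame(name): name is "side" or "top" or "wrist"; returns a dict with "pixels" (480x640x3 uint8, red, green, blue), "K" (3x3 intrinsics, pixels), "rvec" (rotation vector, rad) and "tvec" (3), from world to camera coordinates, as OpenCV has them. Camera axes: x right, y down, z forward; pixel columns grow to the right and rows downward; lengths in m; the calibration is good to about 2 mm. A picture is of the moment at which its call begins. There is no depth.
- arm.sign_off(): hands the job in; it is judged then, once.
The state is a dict: "time_s": time; "qpos": joint angles; "joint_velocities": joint speeds; "effort": joint torques, N m; "tcp_pos": TCP position; "ee_rot": TCP orientation; "wrist_force": force on the tool from outside, world axes, zero at the start; "moment": the same for the moment, N m; "width": finger opening in m; "grasp_force": force on a finger pad.
Only numpy, scipy, OpenCV 4.12 (cv2) and the standard library are available. Lean on these libraries where they do the work, as an engineer would, in place of code of your own. Each camera call takes 0.05 s, during which the arm holds its last target. There are 200 camera calls.

TASK

Count out two grinding balls on the counting board that holds the steel balls: press down its raised end until it is tipped right over and the balls have run out of the channel onto the pockets, then press the channel end down again so that the spare ball runs back into the channel. Leave the board tipped fully back like that with a ball down in each of its two pockets, and do not touch the balls themselves.

Things in the scene. Friction and masses are not known exactly. Their poses are not given: they have to be found in the camera images.
- board: White rocking board on a grey stand, the one holding balls. Rocks about its y axis (origin: on it, lane floor, 75 mm up); +x: away from the channel. Lane x -86..86 mm: channel to -16, then 2 pockets at x -5, 24. A 40x40 mm tab at each end, top level with the lane floor, centre x -110, 110. Stops 24 deg either side of level; starts channel end down; moves at about 2 N on a tab, stays where left.
- ball1: Steel grinding ball, 20 mm, 33 g, origin at its centre; one of three alike, lying in the board's channel. The pockets are 22.5 x 23 mm and 20 mm deep: a ball drops in flush with the lane's floor, centre 10 mm below it, and other balls roll over it.
- ball2: Steel grinding ball, 20 mm, 33 g, origin at its centre; one of three alike, lying in the board's channel. The lane is 23 mm wide between walls 14 mm high; beyond the second pocket is a plain run-off to x = 86 mm where the spare ball waits while the board is tipped over.
- ball3: Steel grinding ball, 20 mm, 33 g, origin at its centre; one of three alike, lying in the board's channel. The other board on the bench, wider, with two rows of four small pockets, holds no balls and is not part of the job. A tab's centre is 120 mm above the bench when up, 30 mm when down.

How it is judged:
By the outcome, as a careful person would: the job done as asked, in the order asked, and still so for the second after the job is handed in, with the robot touching nothing.
It also fails if it takes over 45 s, if anything falls off the work surface, if the arm or the gripper's body presses on something with over 40 N, if the wrist force passes 120 N, or if a joint passes its speed limit or range.

## Working session

There is one attempt and no reset: what is moved stays moved. The work goes in short steps, Python scripts to look and compute and a tool call to move; the robot and the scene stay as the last step left them, time stands still between calls to the robot, and variables do not carry over. Pictures are saved under pics/ and viewed, at most 10 in all, crops included, and the job is handed in when it is done.

Besides the shell and the picture viewer there is one more tool, called after "Request:" as name(argument=value, ...) on one line, values as JSON. servo_tool: Moves the arm, as the interface text tells. Its arguments: {"type":"object","properties":{"steps":{"type":"array","items":{"type":"object","properties":{"tx":{"type":"number"},"ty":{"type":"number"},"tz":{"type":"number"},"wx":{"type":"number"},"wy":{"type":"number"},"wz":{"type":"number"},"grip":{"type":"number"}}}}},"required":["steps"]}

```bash
mkdir -p pics; cat > h.py <<'E'
import numpy as np,cv2
from bench import arm
def ray(f,u,v,z):
    R=cv2.Rodrigues(np.array(f["rvec"],float))[0];t=np.array(f["tvec"],float).ravel()
    d=R.T@np.linalg.inv(np.array(f["K"]))@np.array([u,v,1.]);c=-R.T@t
    return c+d*(z-c[2])/d[2]
def proj(f,P):
    return cv2.projectPoints(np.array(P,float).reshape(-1,3),np.array(f["rvec"],float),np.array(f["tvec"],float),np.array(f["K"],float),None)[0].reshape(-1,2)
E
python3 - <<'E'
from h import *
import pickle
s=arm.get_state();print(s["time_s"],s["tcp_pos"],s["ee_rot"],arm.tip_reach,s["width"])
F={}
for n in("top","side"):
    f=arm.grab_frame(n);F[n]=f;cv2.imwrite(f"pics/{n}0.png",f["pixels"][:,:,::-1])
pickle.dump(F,open("f0.pkl","wb"))
E
```

```text
0.0 [0.26000694 0.54007504 0.20280538] [-3.13976131e+00 -1.47014811e-04  2.69279228e+00] 0.017 0.09290512230150556
```

View pics/top0.png

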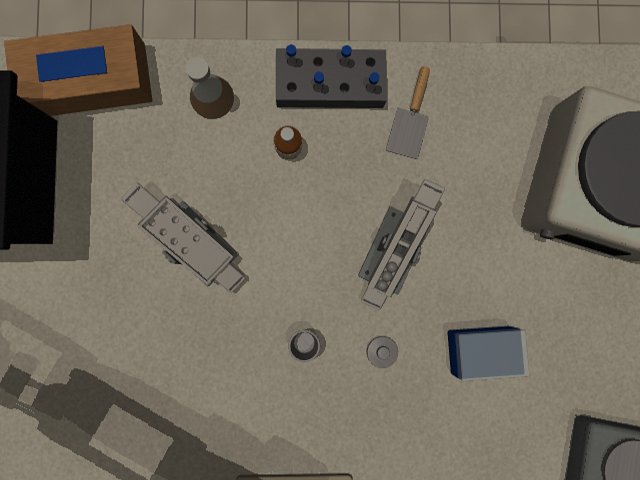

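View pics/side0.png

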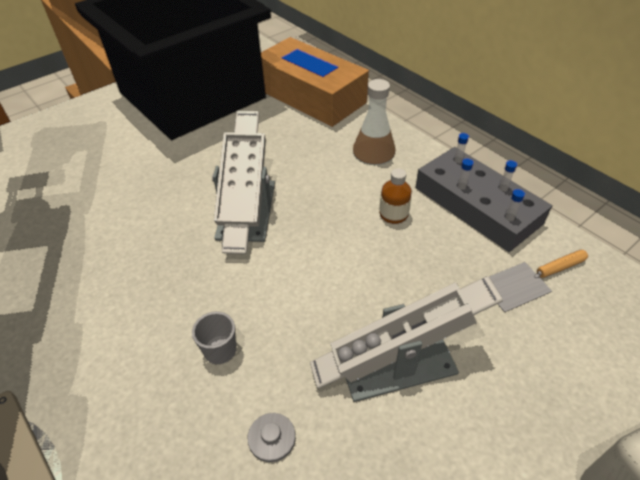

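The board with balls is the right-hand one in the top view: raised tab at about (429,193), channel tab at about (376,295), and three balls near (388,275). The side view shows the raised tab near (480,296) and the low one near (326,370).

```bash
python3 - <<'E'
from h import *
import pickle
F=pickle.load(open("f0.pkl","rb"))
for n,hi,lo in(("top",(429.5,193),(375.5,296)),("side",(480,296),(326,370))):
    f=F[n];a=ray(f,*hi,.12);b=ray(f,*lo,.03);d=a-b
    print(n,a,b,np.linalg.norm(d),np.degrees(np.arctan2(d[1],d[0])),(a+b)/2)
R=cv2.Rodrigues(np.array(F["top"]["rvec"],float))[0];print(-R.T@np.array(F["top"]["tvec"]))
E
```

```text
top [ 0.62040908 -0.23550386  0.12      ] [ 0.44022004 -0.15273573  0.03      ] 0.21775825161102494 -24.671235174167073 [ 0.53031456 -0.1941198   0.075     ]
side [ 0.61583548 -0.23596168  0.12      ] [ 0.43591165 -0.15087918  0.03      ] 0.2184298801625464 -25.308561638185118 [ 0.52587357 -0.19342043  0.075     ]
[ 0.47795183 -0.01675024  0.9936505 ]
```

```bash
python3 - <<'E'
import pickle,cv2
F=pickle.load(open("f0.pkl","rb"))
t=F["top"]["pixels"][170:320,340:460,::-1];s=F["side"]["pixels"][240:410,290:530,::-1]
cv2.imwrite("pics/c0.png",cv2.hconcat([cv2.resize(t,(400,500)),cv2.resize(s,(400,283)).copy() if 0 else cv2.copyMakeBorder(cv2.resize(s,(400,283)),0,217,0,0,0)]))
E
```

```text
(no output)
```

View pics/c0.png

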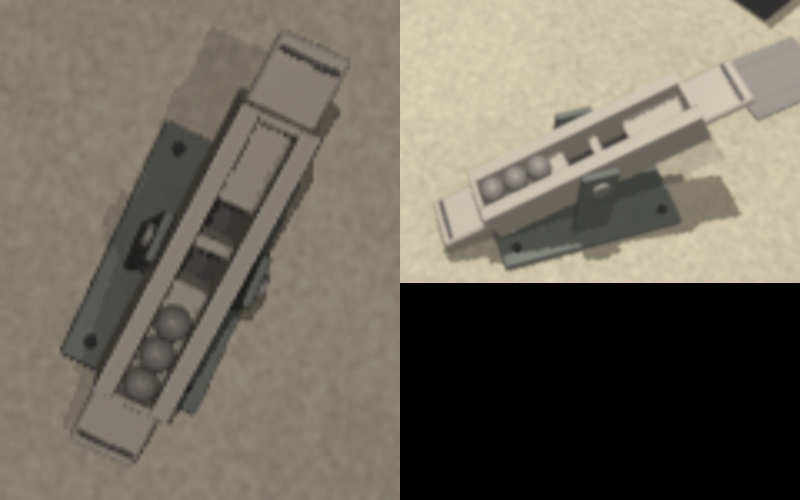

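Closed fingers, with the tool's present yaw (already nearly aligned with the board at −25°), travel to above the raised tab.

Request:
servo_tool(steps=[{"tx": 0.018, "ty": -0.02, "tz": 0.03, "grip": -1}, {"tx": 0.034, "ty": -0.05, "tz": 0.05, "grip": -1}, {"tx": 0.05, "ty": -0.085, "tz": 0.06, "grip": -1}, {"tx": 0.066, "ty": -0.12, "tz": 0.06, "grip": -1}, {"tx": 0.082, "ty": -0.155, "tz": 0.06, "grip": -1}, {"tx": 0.098, "ty": -0.19, "tz": 0.06, "grip": -1}, {"tx": 0.114, "ty": -0.225, "tz": 0.06, "grip": -1}, {"tx": 0.13, "ty": -0.26, "tz": 0.06, "grip": -1}, {"tx": 0.146, "ty": -0.295, "tz": 0.06, "grip": -1}, {"tx": 0.162, "ty": -0.33, "tz": 0.06, "grip": -1}, {"tx": 0.178, "ty": -0.365, "tz": 0.06, "grip": -1}, {"tx": 0.194, "ty": -0.4, "tz": 0.06, "grip": -1}])

```text
schema error: expected keys tx, ty, tz, wx, wy, wz, grip
```

Request:
servo_tool(steps=[{"tx": 0.018, "ty": -0.02, "tz": 0.03, "wx": 0, "wy": 0, "wz": 0, "grip": -1}, {"tx": 0.034, "ty": -0.05, "tz": 0.05, "wx": 0, "wy": 0, "wz": 0, "grip": -1}, {"tx": 0.05, "ty": -0.085, "tz": 0.06, "wx": 0, "wy": 0, "wz": 0, "grip": -1}, {"tx": 0.066, "ty": -0.12, "tz": 0.06, "wx": 0, "wy": 0, "wz": 0, "grip": -1}, {"tx": 0.082, "ty": -0.155, "tz": 0.06, "wx": 0, "wy": 0, "wz": 0, "grip": -1}, {"tx": 0.098, "ty": -0.19, "tz": 0.06, "wx": 0, "wy": 0, "wz": 0, "grip": -1}, {"tx": 0.114, "ty": -0.225, "tz": 0.06, "wx": 0, "wy": 0, "wz": 0, "grip": -1}, {"tx": 0.13, "ty": -0.26, "tz": 0.06, "wx": 0, "wy": 0, "wz": 0, "grip": -1}, {"tx": 0.146, "ty": -0.295, "tz": 0.06, "wx": 0, "wy": 0, "wz": 0, "grip": -1}, {"tx": 0.162, "ty": -0.33, "tz": 0.06, "wx": 0, "wy": 0, "wz": 0, "grip": -1}, {"tx": 0.178, "ty": -0.365, "tz": 0.06, "wx": 0, "wy": 0, "wz": 0, "grip": -1}, {"tx": 0.194, "ty": -0.4, "tz": 0.06, "wx": 0, "wy": 0, "wz": 0, "grip": -1}])

```text
time_s: 1.1
tcp_pos: [0.4545, 0.1387, 0.2636]
ee_rot: [-3.141, -0.0, 2.693]
wrist_force: [1.3, 0.4, 1.1]
width: 0.0178
grasp_force: 0.0
```

Request:
servo_tool(steps=[{"tx": 0.016, "ty": -0.035, "tz": 0, "wx": 0, "wy": 0, "wz": 0, "grip": -1}, {"tx": 0.032, "ty": -0.07, "tz": 0, "wx": 0, "wy": 0, "wz": 0, "grip": -1}, {"tx": 0.048, "ty": -0.105, "tz": 0, "wx": 0, "wy": 0, "wz": 0, "grip": -1}, {"tx": 0.064, "ty": -0.14, "tz": 0, "wx": 0, "wy": 0, "wz": 0, "grip": -1}, {"tx": 0.08, "ty": -0.175, "tz": 0, "wx": 0, "wy": 0, "wz": 0, "grip": -1}, {"tx": 0.096, "ty": -0.21, "tz": 0, "wx": 0, "wy": 0, "wz": 0, "grip": -1}, {"tx": 0.112, "ty": -0.245, "tz": 0, "wx": 0, "wy": 0, "wz": 0, "grip": -1}, {"tx": 0.128, "ty": -0.28, "tz": 0, "wx": 0, "wy": 0, "wz": 0.01, "grip": -1}, {"tx": 0.142, "ty": -0.315, "tz": 0, "wx": 0, "wy": 0, "wz": 0.01, "grip": -1}, {"tx": 0.156, "ty": -0.35, "tz": -0.02, "wx": 0, "wy": 0, "wz": 0.01, "grip": -1}, {"tx": 0.167, "ty": -0.377, "tz": -0.05, "wx": 0, "wy": 0, "wz": 0.01, "grip": -1}, {"tx": 0.167, "ty": -0.377, "tz": -0.08, "wx": 0, "wy": 0, "wz": 0.01, "grip": -1}])

```text
time_s: 2.1
tcp_pos: [0.6223, -0.2422, 0.1829]
ee_rot: [-3.14, 0.003, 2.699]
wrist_force: [0.4, -0.6, -0.4]
width: 0.0006
grasp_force: 0.0
```

```bash
python3 - <<'E'
from h import *
s=arm.get_state();print(s["time_s"],s["tcp_pos"],s["wrist_force"])
f=arm.grab_frame("side");g=arm.grab_frame("top")
t=g["pixels"][150:320,320:480,::-1];s=f["pixels"][190:410,290:550,::-1]
cv2.imwrite("pics/c1.png",cv2.hconcat([cv2.resize(s,(400,340)),cv2.resize(t,(320,340))]))
E
```

```text
2.1 [ 0.62231237 -0.24216214  0.18287413] [ 0.36587032 -0.55588882 -0.4497648 ]
```

View pics/c1.png

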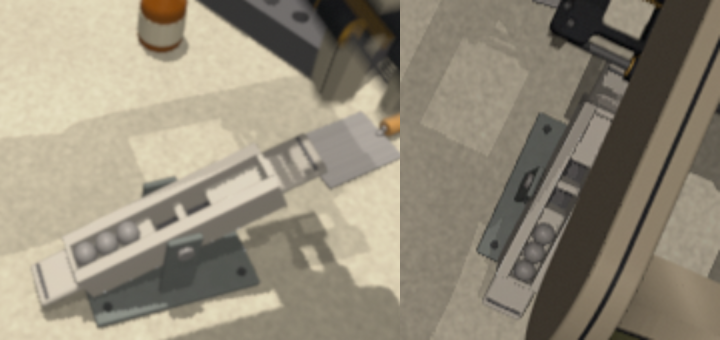

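Request:
servo_tool(steps=[{"tx": 0, "ty": 0, "tz": -0.015, "wx": 0, "wy": 0, "wz": 0, "grip": -1}, {"tx": 0, "ty": 0, "tz": -0.027, "wx": 0, "wy": 0, "wz": 0, "grip": -1}, {"tx": 0, "ty": 0, "tz": -0.035, "wx": 0, "wy": 0, "wz": 0, "grip": -1}, {"tx": 0, "ty": 0, "tz": -0.04, "wx": 0, "wy": 0, "wz": 0, "grip": -1}, {"tx": 0, "ty": 0, "tz": -0.044, "wx": 0, "wy": 0, "wz": 0, "grip": -1}, {"tx": 0, "ty": 0, "tz": -0.048, "wx": 0, "wy": 0, "wz": 0, "grip": -1}, {"tx": 0, "ty": 0, "tz": -0.052, "wx": 0, "wy": 0, "wz": 0, "grip": -1}, {"tx": 0, "ty": 0, "tz": -0.056, "wx": 0, "wy": 0, "wz": 0, "grip": -1}, {"tx": 0, "ty": 0, "tz": -0.06, "wx": 0, "wy": 0, "wz": 0, "grip": -1}, {"tx": 0, "ty": 0, "tz": -0.064, "wx": 0, "wy": 0, "wz": 0, "grip": -1}])

```text
time_s: 3.03
tcp_pos: [0.6214, -0.2365, 0.1197]
ee_rot: [-3.142, 0.0, 2.703]
wrist_force: [0.5, -0.5, 0.3]
width: 0.0003
grasp_force: 0.0
```

```bash
python3 - <<'E'
from h import *
s=arm.get_state();print(s["tcp_pos"],s["wrist_force"])
f=arm.grab_frame("side")
cv2.imwrite("pics/c2.png",cv2.resize(f["pixels"][190:410,290:550,::-1],(520,440)))
E
```

```text
[ 0.62142392 -0.23647709  0.11972162] [ 0.46856683 -0.45403415  0.28552946]
```

View pics/c2.png

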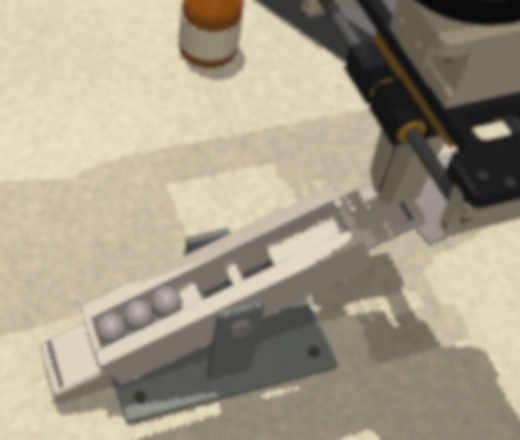

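The fingers stand on the tab and the board has begun to turn; the balls are still in the channel. Continue slowly.

Request:
servo_tool(steps=[{"tx": 0, "ty": 0, "tz": -0.004, "wx": 0, "wy": 0, "wz": 0, "grip": -1}, {"tx": 0, "ty": 0, "tz": -0.008, "wx": 0, "wy": 0, "wz": 0, "grip": -1}, {"tx": 0, "ty": 0, "tz": -0.012, "wx": 0, "wy": 0, "wz": 0, "grip": -1}, {"tx": 0, "ty": 0, "tz": -0.016, "wx": 0, "wy": 0, "wz": 0, "grip": -1}, {"tx": 0, "ty": 0, "tz": -0.02, "wx": 0, "wy": 0, "wz": 0, "grip": -1}, {"tx": 0, "ty": 0, "tz": -0.024, "wx": 0, "wy": 0, "wz": 0, "grip": -1}, {"tx": 0, "ty": 0, "tz": -0.026, "wx": 0, "wy": 0, "wz": 0, "grip": -1}, {"tx": 0, "ty": 0, "tz": -0.028, "wx": 0, "wy": 0, "wz": 0, "grip": -1}, {"tx": 0, "ty": 0, "tz": -0.03, "wx": 0, "wy": 0, "wz": 0, "grip": -1}, {"tx": 0, "ty": 0, "tz": -0.032, "wx": 0, "wy": 0, "wz": 0, "grip": -1}, {"tx": 0, "ty": 0, "tz": -0.034, "wx": 0, "wy": 0, "wz": 0, "grip": -1}, {"tx": 0, "ty": 0, "tz": -0.036, "wx": 0, "wy": 0, "wz": 0, "grip": -1}])

```text
time_s: 4.08
tcp_pos: [0.6214, -0.2364, 0.0838]
ee_rot: [-3.142, 0.0, 2.703]
wrist_force: [0.8, -0.6, 3.4]
width: 0.0004
grasp_force: 1.2
```

Request:
servo_tool(steps=[{"tx": 0, "ty": 0, "tz": -0.001, "wx": 0, "wy": 0, "wz": 0, "grip": -1}, {"tx": 0, "ty": 0, "tz": -0.002, "wx": 0, "wy": 0, "wz": 0, "grip": -1}, {"tx": 0, "ty": 0, "tz": -0.003, "wx": 0, "wy": 0, "wz": 0, "grip": -1}, {"tx": 0, "ty": 0, "tz": -0.004, "wx": 0, "wy": 0, "wz": 0, "grip": -1}, {"tx": 0, "ty": 0, "tz": -0.005, "wx": 0, "wy": 0, "wz": 0, "grip": -1}, {"tx": 0, "ty": 0, "tz": -0.006, "wx": 0, "wy": 0, "wz": 0, "grip": -1}, {"tx": 0, "ty": 0, "tz": -0.007, "wx": 0, "wy": 0, "wz": 0, "grip": -1}, {"tx": 0, "ty": 0, "tz": -0.008, "wx": 0, "wy": 0, "wz": 0, "grip": -1}, {"tx": 0, "ty": 0, "tz": -0.009, "wx": 0, "wy": 0, "wz": 0, "grip": -1}, {"tx": 0, "ty": 0, "tz": -0.01, "wx": 0, "wy": 0, "wz": 0, "grip": -1}, {"tx": 0, "ty": 0, "tz": -0.011, "wx": 0, "wy": 0, "wz": 0, "grip": -1}, {"tx": 0, "ty": 0, "tz": -0.012, "wx": 0, "wy": 0, "wz": 0, "grip": -1}])

```text
time_s: 5.08
tcp_pos: [0.6213, -0.2364, 0.0717]
ee_rot: [-3.142, -0.0, 2.703]
wrist_force: [1.3, -0.5, 2.0]
width: 0.0008
grasp_force: 1.2
```

Request:
servo_tool(steps=[{"tx": 0, "ty": 0, "tz": -0.002, "wx": 0, "wy": 0, "wz": 0, "grip": -1}, {"tx": 0, "ty": 0, "tz": -0.004, "wx": 0, "wy": 0, "wz": 0, "grip": -1}, {"tx": 0, "ty": 0, "tz": -0.006, "wx": 0, "wy": 0, "wz": 0, "grip": -1}, {"tx": 0, "ty": 0, "tz": -0.008, "wx": 0, "wy": 0, "wz": 0, "grip": -1}, {"tx": 0, "ty": 0, "tz": -0.01, "wx": 0, "wy": 0, "wz": 0, "grip": -1}, {"tx": 0, "ty": 0, "tz": -0.012, "wx": 0, "wy": 0, "wz": 0, "grip": -1}, {"tx": 0, "ty": 0, "tz": -0.013, "wx": 0, "wy": 0, "wz": 0, "grip": -1}, {"tx": 0, "ty": 0, "tz": -0.014, "wx": 0, "wy": 0, "wz": 0, "grip": -1}, {"tx": 0, "ty": 0, "tz": -0.015, "wx": 0, "wy": 0, "wz": 0, "grip": -1}])

```text
time_s: 5.83
tcp_pos: [0.6212, -0.2363, 0.0567]
ee_rot: [-3.142, -0.0, 2.703]
wrist_force: [0.3, -0.8, 2.9]
width: 0.0001
grasp_force: 1.4
```

Request:
servo_tool(steps=[{"tx": 0, "ty": 0, "tz": -0.001, "wx": 0, "wy": 0, "wz": 0, "grip": -1}, {"tx": 0, "ty": 0, "tz": -0.002, "wx": 0, "wy": 0, "wz": 0, "grip": -1}, {"tx": 0, "ty": 0, "tz": -0.003, "wx": 0, "wy": 0, "wz": 0, "grip": -1}, {"tx": 0, "ty": 0, "tz": -0.004, "wx": 0, "wy": 0, "wz": 0, "grip": -1}, {"tx": 0, "ty": 0, "tz": -0.005, "wx": 0, "wy": 0, "wz": 0, "grip": -1}])

```text
time_s: 6.25
tcp_pos: [0.621, -0.2363, 0.0515]
ee_rot: [-3.142, -0.001, 2.703]
wrist_force: [-1.7, 0.3, 3.8]
width: 0.0007
grasp_force: 1.4
```

Request:
servo_tool(steps=[{"tx": 0, "ty": 0, "tz": -0.001, "wx": 0, "wy": 0, "wz": 0, "grip": -1}, {"tx": 0, "ty": 0, "tz": -0.0015, "wx": 0, "wy": 0, "wz": 0, "grip": -1}])

```text
time_s: 6.42
tcp_pos: [0.6211, -0.2363, 0.05]
ee_rot: [-3.142, -0.001, 2.703]
wrist_force: [-0.9, 0.2, 3.0]
width: 0.0005
grasp_force: 1.3
```

Request:
servo_tool(steps=[{"tx": 0, "ty": 0, "tz": -0.0005, "wx": 0, "wy": 0, "wz": 0, "grip": -1}, {"tx": 0, "ty": 0, "tz": -0.001, "wx": 0, "wy": 0, "wz": 0, "grip": -1}])

```text
time_s: 6.58
tcp_pos: [0.6213, -0.2364, 0.0493]
ee_rot: [-3.142, -0.0, 2.703]
wrist_force: [-0.3, 0.1, 2.5]
width: 0.0004
grasp_force: 1.2
```

Request:
servo_tool(steps=[{"tx": 0, "ty": 0, "tz": -0.0005, "wx": 0, "wy": 0, "wz": 0, "grip": -1}, {"tx": 0, "ty": 0, "tz": -0.001, "wx": 0, "wy": 0, "wz": 0, "grip": -1}])

```text
time_s: 6.75
tcp_pos: [0.6214, -0.2364, 0.0483]
ee_rot: [3.142, 0.0, 2.703]
wrist_force: [-0.5, 0.1, 2.6]
width: 0.0005
grasp_force: 1.1
```

Request:
servo_tool(steps=[{"tx": 0, "ty": 0, "tz": -0.0005, "wx": 0, "wy": 0, "wz": 0, "grip": -1}, {"tx": 0, "ty": 0, "tz": -0.001, "wx": 0, "wy": 0, "wz": 0, "grip": -1}])

```text
time_s: 6.92
tcp_pos: [0.6214, -0.2364, 0.0473]
ee_rot: [-3.142, 0.0, 2.703]
wrist_force: [-0.5, 0.4, 1.9]
width: 0.0
grasp_force: 1.0
```

Request:
servo_tool(steps=[{"tx": 0, "ty": 0, "tz": -0.0005, "wx": 0, "wy": 0, "wz": 0, "grip": -1}, {"tx": 0, "ty": 0, "tz": -0.001, "wx": 0, "wy": 0, "wz": 0, "grip": -1}])

```text
time_s: 7.08
tcp_pos: [0.6213, -0.2364, 0.0462]
ee_rot: [3.142, -0.0, 2.703]
wrist_force: [-0.5, -0.2, 2.0]
width: 0.0008
grasp_force: 1.0
```

Request:
servo_tool(steps=[{"tx": 0, "ty": 0, "tz": -0.0005, "wx": 0, "wy": 0, "wz": 0, "grip": -1}, {"tx": 0, "ty": 0, "tz": -0.001, "wx": 0, "wy": 0, "wz": 0, "grip": -1}])

```text
time_s: 7.25
tcp_pos: [0.6213, -0.2364, 0.0452]
ee_rot: [-3.142, -0.0, 2.703]
wrist_force: [-1.2, 0.6, 3.3]
width: 0.0002
grasp_force: 1.0
```

Request:
servo_tool(steps=[{"tx": 0, "ty": 0, "tz": -0.0005, "wx": 0, "wy": 0, "wz": 0, "grip": -1}, {"tx": 0, "ty": 0, "tz": -0.001, "wx": 0, "wy": 0, "wz": 0, "grip": -1}])

```text
time_s: 7.42
tcp_pos: [0.6213, -0.2364, 0.0443]
ee_rot: [3.142, -0.0, 2.703]
wrist_force: [-0.3, 0.5, 1.7]
width: 0.0
grasp_force: 0.9
```

```bash
python3 - <<'E'
from h import *
s=arm.get_state();print(s["tcp_pos"],s["wrist_force"])
f=arm.grab_frame("side")
cv2.imwrite("pics/c3.png",cv2.resize(f["pixels"][190:410,290:550,::-1],(520,440)))
E
```

```text
[ 0.62129316 -0.23639584  0.04426073] [-0.33926148  0.50474982  1.68891113]
```

View pics/c3.png

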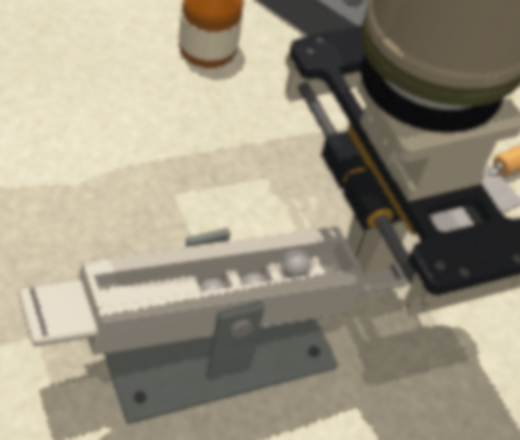

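Two balls sit in the pockets (crop 215,285 and 255,278) and the spare is on the run-off (296,263). The stop is not felt yet; press on.

Request:
servo_tool(steps=[{"tx": 0, "ty": 0, "tz": -0.0005, "wx": 0, "wy": 0, "wz": 0, "grip": -1}, {"tx": 0, "ty": 0, "tz": -0.001, "wx": 0, "wy": 0, "wz": 0, "grip": -1}])

```text
time_s: 7.63
tcp_pos: [0.6213, -0.2364, 0.0433]
ee_rot: [-3.142, 0.0, 2.703]
wrist_force: [-0.4, -0.4, 1.9]
width: 0.0005
grasp_force: 0.9
```

Request:
servo_tool(steps=[{"tx": 0, "ty": 0, "tz": -0.0005, "wx": 0, "wy": 0, "wz": 0, "grip": -1}, {"tx": 0, "ty": 0, "tz": -0.001, "wx": 0, "wy": 0, "wz": 0, "grip": -1}])

```text
time_s: 7.8
tcp_pos: [0.6213, -0.2364, 0.0423]
ee_rot: [-3.142, -0.0, 2.703]
wrist_force: [-0.7, 0.1, 2.0]
width: 0.0003
grasp_force: 0.9
```

Request:
servo_tool(steps=[{"tx": 0, "ty": 0, "tz": -0.0005, "wx": 0, "wy": 0, "wz": 0, "grip": -1}, {"tx": 0, "ty": 0, "tz": -0.001, "wx": 0, "wy": 0, "wz": 0, "grip": -1}])

```text
time_s: 7.97
tcp_pos: [0.6213, -0.2364, 0.0413]
ee_rot: [-3.142, -0.0, 2.703]
wrist_force: [-1.4, -0.5, 2.3]
width: 0.0006
grasp_force: 0.9
```

Request:
servo_tool(steps=[{"tx": 0, "ty": 0, "tz": -0.0005, "wx": 0, "wy": 0, "wz": 0, "grip": -1}, {"tx": 0, "ty": 0, "tz": -0.001, "wx": 0, "wy": 0, "wz": 0, "grip": -1}])

```text
time_s: 8.13
tcp_pos: [0.6213, -0.2364, 0.0403]
ee_rot: [3.142, 0.0, 2.703]
wrist_force: [-1.0, 0.8, 1.9]
width: 0.0007
grasp_force: 0.9
```

Request:
servo_tool(steps=[{"tx": 0, "ty": 0, "tz": -0.0005, "wx": 0, "wy": 0, "wz": 0, "grip": -1}, {"tx": 0, "ty": 0, "tz": -0.001, "wx": 0, "wy": 0, "wz": 0, "grip": -1}])

```text
time_s: 8.3
tcp_pos: [0.6213, -0.2364, 0.0393]
ee_rot: [3.142, 0.0, 2.703]
wrist_force: [0.0, 0.4, 1.8]
width: 0.0007
grasp_force: 0.9
```

Request:
servo_tool(steps=[{"tx": 0, "ty": 0, "tz": -0.0005, "wx": 0, "wy": 0, "wz": 0, "grip": -1}, {"tx": 0, "ty": 0, "tz": -0.001, "wx": 0, "wy": 0, "wz": 0, "grip": -1}])

```text
time_s: 8.47
tcp_pos: [0.6213, -0.2364, 0.0383]
ee_rot: [3.142, -0.0, 2.703]
wrist_force: [-0.1, 0.4, 1.9]
width: 0.0003
grasp_force: 0.9
```

```bash
python3 - <<'E'
from h import *
import pickle
f=arm.grab_frame("side")
cv2.imwrite("pics/c4.png",cv2.resize(f["pixels"][190:410,290:550,::-1],(780,600)))
p=np.array([.528,-.194,.075]);d=np.array([np.cos(np.radians(-25)),np.sin(np.radians(-25)),0])
for a in(24,20,16,12):
    a=np.radians(a);print(np.degrees(a),[((proj(f,p-x*d*np.cos(a)+[0,0,x*np.sin(a)])-[290,190])*[3,600/220]).round(0).tolist() for x in(.13,.09)])
E
```

```text
24.000000000000004 [[[62.0, 390.0]], [[153.0, 390.0]]]
20.0 [[[55.0, 402.0]], [[147.0, 399.0]]]
16.0 [[[49.0, 414.0]], [[142.0, 407.0]]]
12.000000000000002 [[[44.0, 426.0]], [[139.0, 415.0]]]
```

View pics/c4.png

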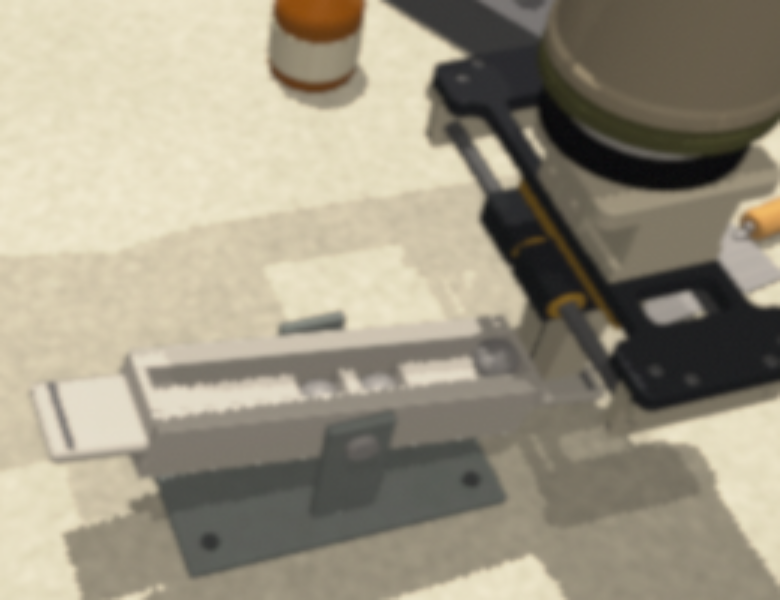

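Spare ball has rolled to the run-off end (495,355); the channel tab, edge near (45,421), is not quite fully up: tilt about 15°. Check where the fingertip is seen.

```bash
python3 - <<'E'
from h import *
f=arm.grab_frame("side");s=arm.get_state();print(s["tcp_pos"])
p=np.array([.528,-.194,.075]);d=np.array([np.cos(np.radians(-25)),np.sin(np.radians(-25)),0])
k=lambda P:((proj(f,P)-[290,190])*[3,600/220]).round(0).tolist()
for z in(.021,.03,.04,.06):print(z,k([.6213,-.2364,z]))
print("pivot",k(p),"tab ends",[(a,k(p+.13*d*np.cos(np.radians(a))-[0,0,.13*np.sin(np.radians(a))])) for a in(24,16)])
cv2.imwrite("pics/c5.png",cv2.resize(f["pixels"][280:370,430:530,::-1],(600,540),interpolation=cv2.INTER_CUBIC))
E
```

```text
[ 0.6212511  -0.23638483  0.03818055]
0.021 [[533.0, 399.0]]
0.03 [[536.0, 389.0]]
0.04 [[541.0, 379.0]]
0.06 [[550.0, 356.0]]
pivot [[337.0, 391.0]] tab ends [(24, [[566.0, 392.0]]), (16, [[587.0, 371.0]])]
```

View pics/c5.png

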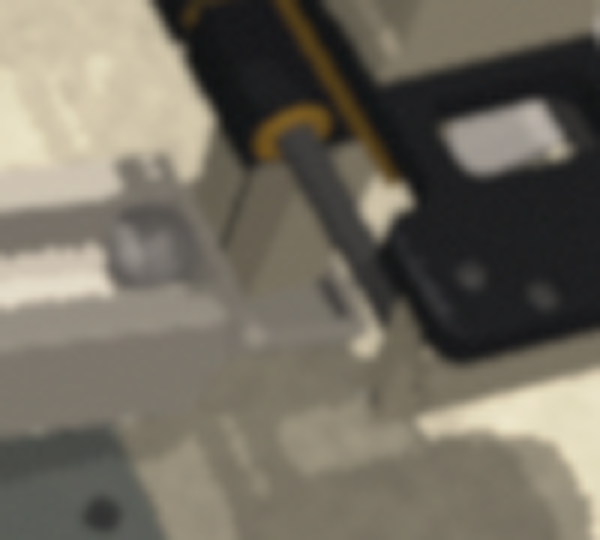

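Request:
servo_tool(steps=[{"tx": 0, "ty": 0, "tz": -0.0005, "wx": 0, "wy": 0, "wz": 0, "grip": -1}, {"tx": 0, "ty": 0, "tz": -0.001, "wx": 0, "wy": 0, "wz": 0, "grip": -1}])

```text
time_s: 8.73
tcp_pos: [0.6213, -0.2364, 0.0374]
ee_rot: [-3.142, 0.0, 2.703]
wrist_force: [-0.3, -0.4, 2.1]
width: 0.0005
grasp_force: 0.9
```

Request:
servo_tool(steps=[{"tx": 0, "ty": 0, "tz": -0.0005, "wx": 0, "wy": 0, "wz": 0, "grip": -1}, {"tx": 0, "ty": 0, "tz": -0.001, "wx": 0, "wy": 0, "wz": 0, "grip": -1}])

```text
time_s: 8.9
tcp_pos: [0.6213, -0.2364, 0.0363]
ee_rot: [-3.142, -0.0, 2.703]
wrist_force: [-0.1, 0.2, 1.3]
width: 0.0007
grasp_force: 0.9
```

Request:
servo_tool(steps=[{"tx": 0, "ty": 0, "tz": -0.0005, "wx": 0, "wy": 0, "wz": 0, "grip": -1}, {"tx": 0, "ty": 0, "tz": -0.001, "wx": 0, "wy": 0, "wz": 0, "grip": -1}])

```text
time_s: 9.07
tcp_pos: [0.6213, -0.2364, 0.0353]
ee_rot: [-3.142, -0.0, 2.703]
wrist_force: [-0.4, 0.3, 1.3]
width: 0.0006
grasp_force: 0.9
```

Request:
servo_tool(steps=[{"tx": 0, "ty": 0, "tz": -0.0005, "wx": 0, "wy": 0, "wz": 0, "grip": -1}, {"tx": 0, "ty": 0, "tz": -0.001, "wx": 0, "wy": 0, "wz": 0, "grip": -1}])

```text
time_s: 9.23
tcp_pos: [0.6213, -0.2364, 0.0343]
ee_rot: [3.142, 0.0, 2.703]
wrist_force: [-0.6, 0.1, 1.9]
width: 0.0005
grasp_force: 0.9
```

Request:
servo_tool(steps=[{"tx": 0, "ty": 0, "tz": -0.0005, "wx": 0, "wy": 0, "wz": 0, "grip": -1}, {"tx": 0, "ty": 0, "tz": -0.001, "wx": 0, "wy": 0, "wz": 0, "grip": -1}])

```text
time_s: 9.4
tcp_pos: [0.6213, -0.2364, 0.0333]
ee_rot: [3.142, 0.0, 2.703]
wrist_force: [-0.4, 0.3, 1.0]
width: 0.0006
grasp_force: 0.9
```

Request:
servo_tool(steps=[{"tx": 0, "ty": 0, "tz": -0.0005, "wx": 0, "wy": 0, "wz": 0, "grip": -1}, {"tx": 0, "ty": 0, "tz": -0.001, "wx": 0, "wy": 0, "wz": 0, "grip": -1}])

```text
time_s: 9.57
tcp_pos: [0.6213, -0.2364, 0.0323]
ee_rot: [-3.142, -0.0, 2.703]
wrist_force: [-0.6, -0.6, 2.8]
width: 0.0001
grasp_force: 0.9
```

```bash
python3 - <<'E'
from h import *
s=arm.get_state();print(s["tcp_pos"],s["wrist_force"])
f=arm.grab_frame("side")
cv2.imwrite("pics/c6.png",cv2.resize(f["pixels"][190:410,290:550,::-1],(780,600)))
E
```

```text
[ 0.62130346 -0.23641289  0.03227998] [-0.56908254 -0.55084321  2.77989197]
```

View pics/c6.png

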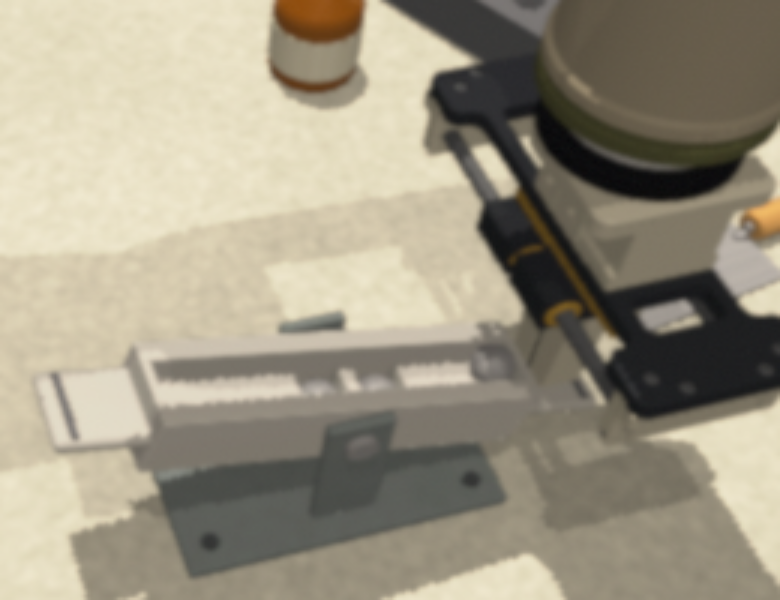

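The board still follows (about 17° now), yet the tip height says it should be at its stop already. Compare predicted fingertip pixels with those seen earlier.

```bash
python3 - <<'E'
from h import *
import pickle
F=pickle.load(open("f0.pkl","rb"));f=F["side"];g=F["top"]
k=lambda P,s:((proj(f,P)-[290,190])*s).round(0).tolist()
for z in(.166,.183,.193):print("c1",z,k([.6223,-.242,z],1.538), ((proj(g,[.6223,-.242,z])-[320,150])*2).round())
for z in(.103,.12,.13):print("c2",z,k([.6214,-.2365,z],2))
for z in(.0323,.043,.0153):print("c6",z,k([.6213,-.2364,z],3*np.array([1,10/11])))
p=np.array([.528,-.194,.075]);d=np.array([np.cos(np.radians(-25)),np.sin(np.radians(-25)),0]);n=np.array([-d[1],d[0],0])
a=np.radians(17)
for x,y in((.09,.02),(.09,-.02),(.13,.02),(.13,-.02)):print(x,y,k(p+x*np.cos(a)*d-[0,0,x*np.sin(a)]+y*n,3*np.array([1,10/11])))
E
```

```text
c1 0.166 [[317.0, 128.0]] [[241.  75.]]
c1 0.183 [[322.0, 113.0]] [[246.  71.]]
c1 0.193 [[325.0, 105.0]] [[250.  69.]]
c2 0.103 [[381.0, 224.0]]
c2 0.12 [[386.0, 208.0]]
c2 0.13 [[390.0, 198.0]]
c6 0.0323 [[537.0, 387.0]]
c6 0.043 [[542.0, 375.0]]
c6 0.0153 [[530.0, 405.0]]
0.09 0.02 [[493.0, 346.0]]
0.09 -0.02 [[532.0, 412.0]]
0.13 0.02 [[564.0, 341.0]]
0.13 -0.02 [[605.0, 407.0]]
```

The fingertips really stand about 10 mm above the TCP when shut (seen and felt alike), so the stop should come near TCP z = 0.02. Press on.

Request:
servo_tool(steps=[{"tx": 0, "ty": 0, "tz": -0.001, "wx": 0, "wy": 0, "wz": 0, "grip": -1}, {"tx": 0, "ty": 0, "tz": -0.002, "wx": 0, "wy": 0, "wz": 0, "grip": -1}, {"tx": 0, "ty": 0, "tz": -0.003, "wx": 0, "wy": 0, "wz": 0, "grip": -1}, {"tx": 0, "ty": 0, "tz": -0.004, "wx": 0, "wy": 0, "wz": 0, "grip": -1}, {"tx": 0, "ty": 0, "tz": -0.005, "wx": 0, "wy": 0, "wz": 0, "grip": -1}])

```text
time_s: 10.03
tcp_pos: [0.6213, -0.2364, 0.0272]
ee_rot: [-3.142, -0.0, 2.703]
wrist_force: [-0.3, -0.4, 2.0]
width: 0.0004
grasp_force: 0.9
```

Request:
servo_tool(steps=[{"tx": 0, "ty": 0, "tz": -0.001, "wx": 0, "wy": 0, "wz": 0, "grip": -1}, {"tx": 0, "ty": 0, "tz": -0.002, "wx": 0, "wy": 0, "wz": 0, "grip": -1}])

```text
time_s: 10.2
tcp_pos: [0.6213, -0.2364, 0.0252]
ee_rot: [3.142, -0.0, 2.703]
wrist_force: [0.2, 0.1, 2.0]
width: 0.0005
grasp_force: 0.9
```

Request:
servo_tool(steps=[{"tx": 0, "ty": 0, "tz": -0.0005, "wx": 0, "wy": 0, "wz": 0, "grip": -1}, {"tx": 0, "ty": 0, "tz": -0.001, "wx": 0, "wy": 0, "wz": 0, "grip": -1}])

```text
time_s: 10.37
tcp_pos: [0.6213, -0.2364, 0.0242]
ee_rot: [3.142, -0.0, 2.703]
wrist_force: [-0.0, 0.4, 1.5]
width: 0.0005
grasp_force: 0.9
```

Request:
servo_tool(steps=[{"tx": 0, "ty": 0, "tz": -0.0005, "wx": 0, "wy": 0, "wz": 0, "grip": -1}, {"tx": 0, "ty": 0, "tz": -0.001, "wx": 0, "wy": 0, "wz": 0, "grip": -1}])

```text
time_s: 10.53
tcp_pos: [0.6214, -0.2364, 0.0233]
ee_rot: [3.142, 0.0, 2.703]
wrist_force: [-0.0, 0.6, 1.6]
width: 0.0002
grasp_force: 0.9
```

Request:
servo_tool(steps=[{"tx": 0, "ty": 0, "tz": -0.0005, "wx": 0, "wy": 0, "wz": 0, "grip": -1}, {"tx": 0, "ty": 0, "tz": -0.001, "wx": 0, "wy": 0, "wz": 0, "grip": -1}])

```text
time_s: 10.7
tcp_pos: [0.6214, -0.2364, 0.0224]
ee_rot: [-3.142, 0.0, 2.703]
wrist_force: [0.1, -0.3, 2.1]
width: 0.0002
grasp_force: 0.9
```

Request:
servo_tool(steps=[{"tx": 0, "ty": 0, "tz": -0.0005, "wx": 0, "wy": 0, "wz": 0, "grip": -1}, {"tx": 0, "ty": 0, "tz": -0.001, "wx": 0, "wy": 0, "wz": 0, "grip": -1}])

```text
time_s: 10.87
tcp_pos: [0.6213, -0.2364, 0.0213]
ee_rot: [-3.142, 0.0, 2.703]
wrist_force: [-0.4, 0.8, 1.3]
width: 0.0001
grasp_force: 0.9
```

Request:
servo_tool(steps=[{"tx": 0, "ty": 0, "tz": -0.0005, "wx": 0, "wy": 0, "wz": 0, "grip": -1}, {"tx": 0, "ty": 0, "tz": -0.001, "wx": 0, "wy": 0, "wz": 0, "grip": -1}])

```text
time_s: 11.03
tcp_pos: [0.6213, -0.2364, 0.0203]
ee_rot: [3.142, -0.0, 2.703]
wrist_force: [-0.0, 0.9, 1.9]
width: 0.0002
grasp_force: 0.9
```

Request:
servo_tool(steps=[{"tx": 0, "ty": 0, "tz": -0.0005, "wx": 0, "wy": 0, "wz": 0, "grip": -1}, {"tx": 0, "ty": 0, "tz": -0.001, "wx": 0, "wy": 0, "wz": 0, "grip": -1}])

```text
time_s: 11.2
tcp_pos: [0.6213, -0.2364, 0.0193]
ee_rot: [3.142, -0.0, 2.703]
wrist_force: [-0.9, -0.0, 2.9]
width: 0.0007
grasp_force: 0.9
```

Request:
servo_tool(steps=[{"tx": 0, "ty": 0, "tz": -0.0005, "wx": 0, "wy": 0, "wz": 0, "grip": -1}, {"tx": 0, "ty": 0, "tz": -0.001, "wx": 0, "wy": 0, "wz": 0, "grip": -1}])

```text
time_s: 11.37
tcp_pos: [0.6213, -0.2364, 0.0183]
ee_rot: [-3.142, 0.0, 2.703]
wrist_force: [-0.4, 0.2, 1.5]
width: 0.0005
grasp_force: 0.9
```

```bash
cat > tilt.py <<'E'
from h import *
s=arm.get_state();print(s["time_s"],s["tcp_pos"],s["wrist_force"])
f=arm.grab_frame("side");im=f["pixels"]
c=cv2.imread("pics/c6.png");c=cv2.cvtColor(cv2.resize(c,(260,220)),cv2.COLOR_BGR2GRAY)
g=cv2.cvtColor(im,cv2.COLOR_RGB2GRAY)
for n,a in(("c6",c[40:160,8:32]),("now",g[230:350,298:322])):
    m=(a<120);ys,xs=np.nonzero(m);print(n,len(xs),"dark mean c6 coords",(xs.mean()+8)*3,(ys.mean()+40)*600/220)
p=np.array([.528,-.194,.075]);d=np.array([np.cos(np.radians(-25)),np.sin(np.radians(-25)),0])
for q in(24,22,20,18,16):
    q=np.radians(q);print(np.degrees(q),((proj(f,p-.123*d*np.cos(q)+[0,0,.123*np.sin(q)])-[290,190])*[3,600/220]).round(0).tolist())
E
python3 tilt.py
```

```text
11.3667 [ 0.62131445 -0.23643052  0.01831011] [-0.41393999  0.17646718  1.46047939]
c6 0 dark mean c6 coords nan nan
now 5 dark mean c6 coords 67.80000000000001 358.3636363636364
24.000000000000004 [[79.0, 390.0]]
22.0 [[75.0, 396.0]]
20.0 [[71.0, 402.0]]
18.0 [[68.0, 407.0]]
16.0 [[65.0, 413.0]]tilt.py:7: RuntimeWarning: Mean of empty slice.
  m=(a<120);ys,xs=np.nonzero(m);print(n,len(xs),"dark mean c6 coords",(xs.mean()+8)*3,(ys.mean()+40)*600/220)
  ret = ret.dtype.type(ret / rcount)
```

```bash
python3 - <<'E'
s=open('tilt.py').read()
s=s.replace("m=(a<120);","m=cv2.morphologyEx(a,cv2.MORPH_BLACKHAT,np.ones((1,9),np.uint8))>35;").replace("c[40:160,8:32]","c[60:100,8:36]").replace("g[230:350,298:322]","g[250:290,298:326]".replace("g[250:290","g[242:290")).replace("(ys.mean()+40)","(ys.mean()+(60 if n=='c6' else 52)),ys.min(),ys.max(),'',1*").replace("'',1*)*600/220","600/220)").replace("'',1**600/220","600/220")
open('tilt.py','w').write(s)
E
sed -n 7p tilt.py; python3 tilt.py
```

```text
m=cv2.morphologyEx(a,cv2.MORPH_BLACKHAT,np.ones((1,9),np.uint8))>35;ys,xs=np.nonzero(m);print(n,len(xs),"dark mean c6 coords",(xs.mean()+8)*3,(ys.mean()+(60 if n=='c6' else 52)),ys.min(),ys.max(),600/220)
11.4167 [ 0.62131187 -0.23640372  0.01820885] [-0.32314918 -0.5748002   3.41440024]tilt.py:7: RuntimeWarning: Mean of empty slice.
  m=cv2.morphologyEx(a,cv2.MORPH_BLACKHAT,np.ones((1,9),np.uint8))>35;ys,xs=np.nonzero(m);print(n,len(xs),"dark mean c6 coords",(xs.mean()+8)*3,(ys.mean()+(60 if n=='c6' else 52)),ys.min(),ys.max(),600/220)
  ret = ret.dtype.type(ret / rcount)
Traceback (most recent call last):
  File "tilt.py", line 7, in <module>
    m=cv2.morphologyEx(a,cv2.MORPH_BLACKHAT,np.ones((1,9),np.uint8))>35;ys,xs=np.nonzero(m);print(n,len(xs),"dark mean c6 coords",(xs.mean()+8)*3,(ys.mean()+(60 if n=='c6' else 52)),ys.min(),ys.max(),600/220)
                                                                                                                                                                                      ~~~~~~^^
ValueError: zero-size array to reduction operation minimum which has no identity
```

```bash
cat > tilt.py <<'E'
from h import *
s=arm.get_state();print(s["time_s"],s["tcp_pos"],s["wrist_force"])
f=arm.grab_frame("side");c=np.zeros((480,640,3),np.uint8)
c[190:410,290:550]=cv2.resize(cv2.imread("pics/c6.png"),(260,220),interpolation=cv2.INTER_AREA)
for n,im in(("c6",c),("now",f["pixels"])):
    b=cv2.morphologyEx(cv2.cvtColor(im,cv2.COLOR_BGR2GRAY),cv2.MORPH_BLACKHAT,np.ones((1,9),np.uint8))[315:365,300:325]
    _,_,st,ce=cv2.connectedComponentsWithStats((b>25).astype(np.uint8))
    i=1+st[1:,4].argmax();print(n,st[i],ce[i]+[300,315])
p=np.array([.528,-.194,.075]);d=np.array([np.cos(np.radians(-25)),np.sin(np.radians(-25)),0])
for q in(24,21,18,15):
    q=np.radians(q);print(np.degrees(q).round(),proj(f,p-.123*d*np.cos(q)+[0,0,.123*np.sin(q)]).round(1).tolist())
E
python3 tilt.py
```

```text
11.4667 [ 0.62129719 -0.23641028  0.01823862] [-0.08947986 -0.38030931  1.67947778]
c6 [  7  11  10  26 103] [311.31067961 338.94174757]
now [11  4 10 25 98] [315.56122449 330.93877551]
24.0 [[316.2, 333.0]]
21.0 [[314.3, 336.2]]
18.0 [[312.7, 339.4]]
15.0 [[311.4, 342.5]]
```

The groove on the channel tab puts the tilt at about 24°; a last bit to feel the stop.

Request:
servo_tool(steps=[{"tx": 0, "ty": 0, "tz": -0.0005, "wx": 0, "wy": 0, "wz": 0, "grip": -1}, {"tx": 0, "ty": 0, "tz": -0.001, "wx": 0, "wy": 0, "wz": 0, "grip": -1}])

```text
time_s: 11.68
tcp_pos: [0.6217, -0.2365, 0.0178]
ee_rot: [-3.142, 0.001, 2.703]
wrist_force: [0.4, 0.1, 4.9]
width: 0.0005
grasp_force: 2.5
```

Request:
servo_tool(steps=[{"tx": 0, "ty": 0, "tz": -0.0005, "wx": 0, "wy": 0, "wz": 0, "grip": -1}, {"tx": 0, "ty": 0, "tz": -0.001, "wx": 0, "wy": 0, "wz": 0, "grip": -1}])

```text
time_s: 11.85
tcp_pos: [0.6221, -0.2368, 0.0175]
ee_rot: [-3.142, 0.002, 2.703]
wrist_force: [-0.5, 0.5, 8.8]
width: 0.0003
grasp_force: 3.7
```

```bash
python3 tilt.py
```

```text
11.85 [ 0.62213985 -0.2368193   0.01745884] [-0.51944645  0.45315273  8.76924517]
c6 [  7  11  10  26 103] [311.31067961 338.94174757]
now [11  4 10 25 98] [315.54081633 330.87755102]
24.0 [[316.2, 333.0]]
21.0 [[314.3, 336.2]]
18.0 [[312.7, 339.4]]
15.0 [[311.4, 342.5]]
```

The stop is reached (9 N, board no longer moving). Lift straight up and cross to the channel tab.

Request:
servo_tool(steps=[{"tx": 0, "ty": 0, "tz": 0.02, "wx": 0, "wy": 0, "wz": 0, "grip": -1}, {"tx": 0, "ty": 0, "tz": 0.055, "wx": 0, "wy": 0, "wz": 0, "grip": -1}, {"tx": 0, "ty": 0, "tz": 0.095, "wx": 0, "wy": 0, "wz": 0, "grip": -1}, {"tx": 0, "ty": 0, "tz": 0.135, "wx": 0, "wy": 0, "wz": 0, "grip": -1}, {"tx": -0.01, "ty": 0.005, "tz": 0.165, "wx": 0, "wy": 0, "wz": 0, "grip": -1}, {"tx": -0.04, "ty": 0.018, "tz": 0.175, "wx": 0, "wy": 0, "wz": 0, "grip": -1}, {"tx": -0.076, "ty": 0.035, "tz": 0.175, "wx": 0, "wy": 0, "wz": 0, "grip": -1}, {"tx": -0.112, "ty": 0.052, "tz": 0.175, "wx": 0, "wy": 0, "wz": 0, "grip": -1}, {"tx": -0.148, "ty": 0.069, "tz": 0.175, "wx": 0, "wy": 0, "wz": 0, "grip": -1}, {"tx": -0.175, "ty": 0.081, "tz": 0.175, "wx": 0, "wy": 0, "wz": 0, "grip": -1}, {"tx": -0.188, "ty": 0.087, "tz": 0.17, "wx": 0, "wy": 0, "wz": 0, "grip": -1}, {"tx": -0.188, "ty": 0.087, "tz": 0.15, "wx": 0, "wy": 0, "wz": 0, "grip": -1}])

```text
time_s: 12.9
tcp_pos: [0.433, -0.1491, 0.1691]
ee_rot: [-3.142, 0.005, 2.703]
wrist_force: [0.7, -0.2, 0.2]
width: 0.0004
grasp_force: 0.0
```

```bash
python3 tilt.py|head -3
```

```text
12.9 [ 0.43302497 -0.14911013  0.16907999] [ 0.66571176 -0.23720687  0.19761463]
c6 [  7  11  10  26 103] [311.31067961 338.94174757]
now [11 15 10 14 49] [316.7755102  335.81632653]
```

Request:
servo_tool(steps=[{"tx": 0, "ty": 0, "tz": -0.015, "wx": 0, "wy": 0, "wz": 0, "grip": -1}, {"tx": 0, "ty": 0, "tz": -0.03, "wx": 0, "wy": 0, "wz": 0, "grip": -1}, {"tx": 0, "ty": 0, "tz": -0.04, "wx": 0, "wy": 0, "wz": 0, "grip": -1}, {"tx": 0, "ty": 0, "tz": -0.045, "wx": 0, "wy": 0, "wz": 0, "grip": -1}, {"tx": 0, "ty": 0, "tz": -0.049, "wx": 0, "wy": 0, "wz": 0, "grip": -1}, {"tx": 0, "ty": 0, "tz": -0.053, "wx": 0, "wy": 0, "wz": 0, "grip": -1}, {"tx": 0, "ty": 0, "tz": -0.057, "wx": 0, "wy": 0, "wz": 0, "grip": -1}, {"tx": 0, "ty": 0, "tz": -0.061, "wx": 0, "wy": 0, "wz": 0, "grip": -1}, {"tx": 0, "ty": 0, "tz": -0.065, "wx": 0, "wy": 0, "wz": 0, "grip": -1}])

```text
time_s: 13.7
tcp_pos: [0.4339, -0.1497, 0.1017]
ee_rot: [-3.142, 0.001, 2.703]
wrist_force: [-0.7, -0.3, 2.0]
width: 0.0004
grasp_force: 1.0
```

Request:
servo_tool(steps=[{"tx": 0, "ty": 0, "tz": -0.004, "wx": 0, "wy": 0, "wz": 0, "grip": -1}, {"tx": 0, "ty": 0, "tz": -0.008, "wx": 0, "wy": 0, "wz": 0, "grip": -1}, {"tx": 0, "ty": 0, "tz": -0.012, "wx": 0, "wy": 0, "wz": 0, "grip": -1}, {"tx": 0, "ty": 0, "tz": -0.016, "wx": 0, "wy": 0, "wz": 0, "grip": -1}, {"tx": 0, "ty": 0, "tz": -0.02, "wx": 0, "wy": 0, "wz": 0, "grip": -1}, {"tx": 0, "ty": 0, "tz": -0.024, "wx": 0, "wy": 0, "wz": 0, "grip": -1}, {"tx": 0, "ty": 0, "tz": -0.027, "wx": 0, "wy": 0, "wz": 0, "grip": -1}, {"tx": 0, "ty": 0, "tz": -0.03, "wx": 0, "wy": 0, "wz": 0, "grip": -1}])

```text
time_s: 14.37
tcp_pos: [0.4332, -0.1493, 0.0709]
ee_rot: [3.142, -0.0, 2.703]
wrist_force: [-0.9, -0.2, 2.2]
width: 0.0006
grasp_force: 1.1
```

Near level; go slowly past it.

Request:
servo_tool(steps=[{"tx": 0, "ty": 0, "tz": -0.001, "wx": 0, "wy": 0, "wz": 0, "grip": -1}, {"tx": 0, "ty": 0, "tz": -0.002, "wx": 0, "wy": 0, "wz": 0, "grip": -1}, {"tx": 0, "ty": 0, "tz": -0.003, "wx": 0, "wy": 0, "wz": 0, "grip": -1}, {"tx": 0, "ty": 0, "tz": -0.004, "wx": 0, "wy": 0, "wz": 0, "grip": -1}, {"tx": 0, "ty": 0, "tz": -0.005, "wx": 0, "wy": 0, "wz": 0, "grip": -1}, {"tx": 0, "ty": 0, "tz": -0.006, "wx": 0, "wy": 0, "wz": 0, "grip": -1}, {"tx": 0, "ty": 0, "tz": -0.007, "wx": 0, "wy": 0, "wz": 0, "grip": -1}, {"tx": 0, "ty": 0, "tz": -0.008, "wx": 0, "wy": 0, "wz": 0, "grip": -1}, {"tx": 0, "ty": 0, "tz": -0.009, "wx": 0, "wy": 0, "wz": 0, "grip": -1}, {"tx": 0, "ty": 0, "tz": -0.01, "wx": 0, "wy": 0, "wz": 0, "grip": -1}, {"tx": 0, "ty": 0, "tz": -0.011, "wx": 0, "wy": 0, "wz": 0, "grip": -1}, {"tx": 0, "ty": 0, "tz": -0.012, "wx": 0, "wy": 0, "wz": 0, "grip": -1}])

```text
time_s: 15.37
tcp_pos: [0.4333, -0.1494, 0.0592]
ee_rot: [-3.142, -0.0, 2.703]
wrist_force: [-1.7, 1.0, 1.7]
width: 0.0003
grasp_force: 1.2
```

Request:
servo_tool(steps=[{"tx": 0, "ty": 0, "tz": -0.001, "wx": 0, "wy": 0, "wz": 0, "grip": -1}, {"tx": 0, "ty": 0, "tz": -0.002, "wx": 0, "wy": 0, "wz": 0, "grip": -1}, {"tx": 0, "ty": 0, "tz": -0.003, "wx": 0, "wy": 0, "wz": 0, "grip": -1}, {"tx": 0, "ty": 0, "tz": -0.004, "wx": 0, "wy": 0, "wz": 0, "grip": -1}, {"tx": 0, "ty": 0, "tz": -0.005, "wx": 0, "wy": 0, "wz": 0, "grip": -1}, {"tx": 0, "ty": 0, "tz": -0.006, "wx": 0, "wy": 0, "wz": 0, "grip": -1}, {"tx": 0, "ty": 0, "tz": -0.007, "wx": 0, "wy": 0, "wz": 0, "grip": -1}, {"tx": 0, "ty": 0, "tz": -0.008, "wx": 0, "wy": 0, "wz": 0, "grip": -1}, {"tx": 0, "ty": 0, "tz": -0.009, "wx": 0, "wy": 0, "wz": 0, "grip": -1}, {"tx": 0, "ty": 0, "tz": -0.01, "wx": 0, "wy": 0, "wz": 0, "grip": -1}, {"tx": 0, "ty": 0, "tz": -0.011, "wx": 0, "wy": 0, "wz": 0, "grip": -1}, {"tx": 0, "ty": 0, "tz": -0.012, "wx": 0, "wy": 0, "wz": 0, "grip": -1}])

```text
time_s: 16.37
tcp_pos: [0.4335, -0.1495, 0.0473]
ee_rot: [3.142, 0.0, 2.703]
wrist_force: [2.6, 0.7, 3.3]
width: 0.0007
grasp_force: 1.1
```

Request:
servo_tool(steps=[{"tx": 0, "ty": 0, "tz": -0.002, "wx": 0, "wy": 0, "wz": 0, "grip": -1}, {"tx": 0, "ty": 0, "tz": -0.004, "wx": 0, "wy": 0, "wz": 0, "grip": -1}, {"tx": 0, "ty": 0, "tz": -0.006, "wx": 0, "wy": 0, "wz": 0, "grip": -1}, {"tx": 0, "ty": 0, "tz": -0.008, "wx": 0, "wy": 0, "wz": 0, "grip": -1}, {"tx": 0, "ty": 0, "tz": -0.01, "wx": 0, "wy": 0, "wz": 0, "grip": -1}, {"tx": 0, "ty": 0, "tz": -0.012, "wx": 0, "wy": 0, "wz": 0, "grip": -1}, {"tx": 0, "ty": 0, "tz": -0.014, "wx": 0, "wy": 0, "wz": 0, "grip": -1}, {"tx": 0, "ty": 0, "tz": -0.016, "wx": 0, "wy": 0, "wz": 0, "grip": -1}, {"tx": 0, "ty": 0, "tz": -0.018, "wx": 0, "wy": 0, "wz": 0, "grip": -1}, {"tx": 0, "ty": 0, "tz": -0.02, "wx": 0, "wy": 0, "wz": 0, "grip": -1}])

```text
time_s: 17.2
tcp_pos: [0.4332, -0.1494, 0.0271]
ee_rot: [-3.142, -0.0, 2.703]
wrist_force: [0.2, 0.0, 2.2]
width: 0.0005
grasp_force: 0.9
```

Request:
servo_tool(steps=[{"tx": 0, "ty": 0, "tz": -0.001, "wx": 0, "wy": 0, "wz": 0, "grip": -1}, {"tx": 0, "ty": 0, "tz": -0.002, "wx": 0, "wy": 0, "wz": 0, "grip": -1}, {"tx": 0, "ty": 0, "tz": -0.003, "wx": 0, "wy": 0, "wz": 0, "grip": -1}, {"tx": 0, "ty": 0, "tz": -0.004, "wx": 0, "wy": 0, "wz": 0, "grip": -1}, {"tx": 0, "ty": 0, "tz": -0.005, "wx": 0, "wy": 0, "wz": 0, "grip": -1}, {"tx": 0, "ty": 0, "tz": -0.006, "wx": 0, "wy": 0, "wz": 0, "grip": -1}])

```text
time_s: 17.7
tcp_pos: [0.4333, -0.1494, 0.0213]
ee_rot: [3.142, -0.0, 2.703]
wrist_force: [1.1, -0.2, 2.3]
width: 0.0004
grasp_force: 0.9
```

Request:
servo_tool(steps=[{"tx": 0, "ty": 0, "tz": -0.001, "wx": 0, "wy": 0, "wz": 0, "grip": -1}, {"tx": 0, "ty": 0, "tz": -0.002, "wx": 0, "wy": 0, "wz": 0, "grip": -1}])

```text
time_s: 17.87
tcp_pos: [0.4333, -0.1494, 0.0192]
ee_rot: [3.142, -0.0, 2.703]
wrist_force: [0.2, -0.1, 1.4]
width: 0.0004
grasp_force: 0.9
```

Request:
servo_tool(steps=[{"tx": 0, "ty": 0, "tz": -0.0005, "wx": 0, "wy": 0, "wz": 0, "grip": -1}, {"tx": 0, "ty": 0, "tz": -0.001, "wx": 0, "wy": 0, "wz": 0, "grip": -1}])

```text
time_s: 18.03
tcp_pos: [0.4333, -0.1494, 0.0182]
ee_rot: [3.142, -0.0, 2.703]
wrist_force: [0.5, 0.7, 2.6]
width: 0.0003
grasp_force: 0.9
```

Request:
servo_tool(steps=[{"tx": 0, "ty": 0, "tz": -0.0005, "wx": 0, "wy": 0, "wz": 0, "grip": -1}, {"tx": 0, "ty": 0, "tz": -0.001, "wx": 0, "wy": 0, "wz": 0, "grip": -1}])

```text
time_s: 18.2
tcp_pos: [0.4334, -0.1495, 0.0175]
ee_rot: [-3.142, 0.0, 2.703]
wrist_force: [-0.8, 0.0, 6.4]
width: 0.0003
grasp_force: 3.0
```

Request:
servo_tool(steps=[{"tx": 0, "ty": 0, "tz": -0.0005, "wx": 0, "wy": 0, "wz": 0, "grip": -1}, {"tx": 0, "ty": 0, "tz": -0.001, "wx": 0, "wy": 0, "wz": 0, "grip": -1}])

```text
time_s: 18.37
tcp_pos: [0.4336, -0.1496, 0.0171]
ee_rot: [-3.142, 0.0, 2.703]
wrist_force: [-3.9, 1.8, 13.5]
width: 0.0005
grasp_force: 7.2
```

Request:
servo_tool(steps=[{"tx": 0, "ty": 0, "tz": -0.0005, "wx": 0, "wy": 0, "wz": 0, "grip": -1}, {"tx": 0, "ty": 0, "tz": -0.001, "wx": 0, "wy": 0, "wz": 0, "grip": -1}])

```text
time_s: 18.53
tcp_pos: [0.4338, -0.1496, 0.0168]
ee_rot: [-3.142, 0.001, 2.703]
wrist_force: [-7.1, 4.3, 21.7]
width: 0.0005
grasp_force: 11.8
```

Stop reached. Lift off gently, move away to the robot's left, and look with the last picture.

Request:
servo_tool(steps=[{"tx": 0, "ty": 0, "tz": 0.003, "wx": 0, "wy": 0, "wz": 0, "grip": -1}, {"tx": 0, "ty": 0, "tz": 0.015, "wx": 0, "wy": 0, "wz": 0, "grip": -1}, {"tx": 0, "ty": 0, "tz": 0.045, "wx": 0, "wy": 0, "wz": 0, "grip": -1}, {"tx": 0, "ty": 0, "tz": 0.08, "wx": 0, "wy": 0, "wz": 0, "grip": -1}, {"tx": 0, "ty": 0, "tz": 0.12, "wx": 0, "wy": 0, "wz": 0, "grip": -1}, {"tx": 0, "ty": 0.01, "tz": 0.16, "wx": 0, "wy": 0, "wz": 0, "grip": -1}, {"tx": 0, "ty": 0.04, "tz": 0.19, "wx": 0, "wy": 0, "wz": 0, "grip": -1}, {"tx": 0, "ty": 0.08, "tz": 0.2, "wx": 0, "wy": 0, "wz": 0, "grip": -1}, {"tx": 0, "ty": 0.12, "tz": 0.2, "wx": 0, "wy": 0, "wz": 0, "grip": -1}, {"tx": 0, "ty": 0.16, "tz": 0.2, "wx": 0, "wy": 0, "wz": 0, "grip": -1}, {"tx": 0, "ty": 0.2, "tz": 0.2, "wx": 0, "wy": 0, "wz": 0, "grip": -1}, {"tx": 0, "ty": 0.24, "tz": 0.2, "wx": 0, "wy": 0, "wz": 0, "grip": -1}])

```text
time_s: 19.53
tcp_pos: [0.4327, 0.0924, 0.2153]
ee_rot: [3.141, 0.0, 2.702]
wrist_force: [1.7, -0.5, -0.9]
width: 0.0005
grasp_force: 0.0
```

```bash
python3 - <<'E'
from h import *
s=arm.get_state();print(s["time_s"],s["tcp_pos"],s["wrist_force"])
f=arm.grab_frame("side");g=arm.grab_frame("top")
t=g["pixels"][170:320,340:460,::-1];s=f["pixels"][240:410,290:530,::-1]
cv2.imwrite("pics/c7.png",cv2.hconcat([cv2.resize(t,(320,400)),cv2.copyMakeBorder(cv2.resize(s,(480,340)),0,60,0,0,0)]))
E
```

```text
19.5333 [0.43270872 0.09239684 0.21527637] [ 1.73309333 -0.46360653 -0.92980931]
```

View pics/c7.png

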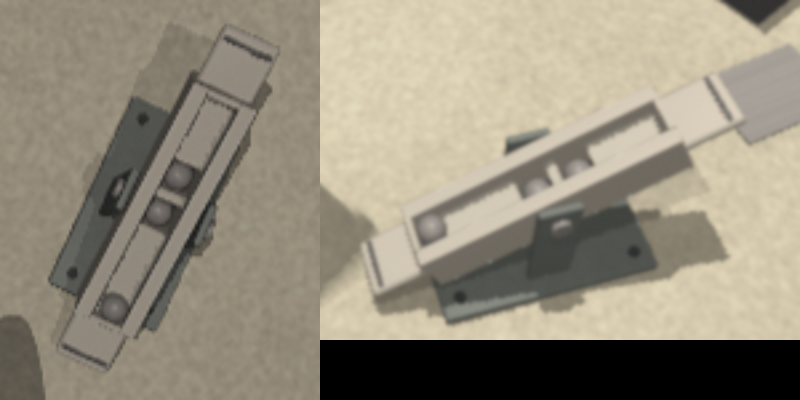

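The picture shows the board tipped fully back, a ball in each pocket (top crop 180,175 and 160,212) and the spare at the channel's end (114,306); the arm is clear.

```bash
python3 -c "
from bench import arm
print(arm.sign_off())"
```

```text
the job is handed in; nothing more can be done
None
```

The job is handed in: each of the two pockets holds a ball, the spare ball is back in the channel, the board is tipped fully back to its stop, and the arm is clear of everything; it took about 20 s.

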